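# Load the tape dispenser with the spindle

### The arm

A 6-joint arm with a two-finger parallel gripper is mounted at the origin on a cart in front of the work surface, level with it; the furniture and walls round the work are solid. World frame = base frame: x ahead of the robot, y to its left, z up, the work surface at z = 0. Lengths are in m, angles in rad, forces in N, time in s.
With the tool pointing down it reaches from about 0.375 to 0.925 m from the base axis. Payload 5.7 kg.
Tool frame: the origin (TCP) lies midway between the tips of the shut fingers; the grasp point (between the pads) lies 19 mm behind it (r.pinch_z is the distance from the TCP to the grasp point, in m); z points along the fingers, y is the line along which they close (so a half turn about z gives the same grasp; the last joint's range is limited). The gripper opens to 88 mm and grips with 3 to 60 N. Pads are 20 mm wide; open, the fingers measure 115 mm over their backs; the gripper's body (75 mm by 178 mm) begins 61 mm behind the grasp point.
Start: joints at [-1.25, 0.359, 1.51, -0, 1.272, -0.115], TCP at [0.253, -0.544, 0.223] pointing down, gripper open.
Joint ranges: [-2.97, 2.97], [-1.01, 2.36], [0.21, 2.38], [-0.96, 4.11], [0.2, 2.71], [-2.98, 2.98]. Speed limits (rad/s): [2.39, 2.39, 3.14, 3.14, 3.14, 3.14].

### API

Orientations are given as a unit quaternion [x, y, z, w].
In Python, from station import r gives the robot as it stands.
- The arm moves only by the tool send_rows, never from a script. Its argument "deltas" is a list of rows, each a list of 2 entries, a list of its own where there are three numbers: the shift along the tool's x, y, z in m, then the turn, a rotation vector about the tool's x, y, z in rad. In form: [[[tx, ty, tz], [ax, ay, az]], ...]. A call has 1 to 10 rows; each row is the pose to reach, as a shift and turn from the pose commanded when the call began, along the tool's axes at that moment; what a row does not reach only later rows make up. A row lasts 1/10 s, in which the tool goes at most 50 mm and 8.59 degrees, less where a joint would pass 70% of its speed; a pose out of reach is approached as far as the arm can. A call with a gripper value outside its range is refused whole. "fingers" is the opening, from 0 (shut) to 1 (fully open), set as the call begins (left out, the last holds). The fingers move at their own pace and stop on an object; "grip_force" is the grip in N (left out, the last holds). Time passes only in rows, so rows that repeat a pose let the fingers close. It gives the time, the measured TCP pose, the force, the opening and the grip force at its end, in the units of the state.
- r.get_obs(): the state, without advancing time (a new reading comes with each control period).
- r.snapshot(name): name is "scene" or "side" or "wrist"; returns (picture, depth): 400x640x3 uint8, red, green, blue; 400x640 float32, m along the optical axis (not along the pixel's ray), 0 where there is no reading.
- r.calibration(name): a dict with "camera_matrix" (3x3 intrinsics, pixels), "eye" and "rotation" of the camera in the world. Camera axes: x right, y up, looking along -z (the intrinsics and any distortion apply to the point x, -y, -z); pixel columns grow to the right and rows downward; lengths in m; the calibration is good to about 2 mm. A picture is of the moment at which its call begins: read the wrist's pose just before it. calibration takes no time and is no camera call; for the wrist camera it gives the pose at the moment of the call.
- r.finish_job(): hands the job in; it is judged then, once.
Trained networks look in the newest picture that a camera, given by its name, has taken for a name from the list of things; names that differ only in an ending like _2 or _b are one class to them, and where a whole thing is asked for, a point or a joint stands for the part that bears it (a point fixed in the world has none). Each returns a list of dicts, best first, with "p" (0 to 1); they miss things now and then, are a little off and sometimes report something else, mostly with a low value. They report only what shows in the picture. A call takes as long as a camera call. They do not tell look-alikes from the thing itself.
- r.look_for(camera, label): "bbox" ([centre column, centre row, width, height] in pixels, round what is visible of it).
- r.trace(camera, label): "region" (400x640 bool, what is visible of it) and "bbox" ([centre column, centre row, width, height] in pixels, round what is visible of it).
- r.tip_of(camera, label): "point" ([column, row] in pixels: a listed point, or the origin of a listed thing).
The state is a dict: "t": time; "q": joint angles; "joint_vel": joint speeds; "tau": joint torques, N m; "position": TCP position; "tool_rot": TCP orientation; "force": force on the tool from outside, world axes, zero at the start; "torque": the same for the moment, N m; "opening": opening from 0.0 (shut) to 1.0 (fully open); "finger_force": force on a finger pad.
Only numpy, scipy, OpenCV 4.12 (cv2) and the standard library are available. Lean on these libraries where they do the work, as an engineer would, in place of code of your own. Each camera call takes 0.05 s, during which the arm holds its last target. There are 200 camera calls.

### The job

Take the spindle out of the tape dispenser stand by its flat handle, run it through the cores of all three tape rolls in the wooden rack and lift them out together on it. Then lay the spindle back, level, in both notches of the stand so that all three rolls hang on it between the two uprights, and let go. Do not grab the rolls with the fingers, and leave the sticky notes, binder clip and eraser where they are.

Things in the scene. Friction and masses are not known exactly. Their poses are not given: they have to be found in the camera images.
- spindle: Loose spindle, 50 g, lying in the stand's notches. Origin on the bar's axis; y axis along the bar from handle to tip. Aluminium bar 10 mm in diameter from y = -65 to the blunt tip at y = +81 mm; black flange, diameter 20, at y = -69 to -65; flat black handle at y = -112 to -68, 12 mm thick (x), 22 mm tall (z -12 to +10). Origin starts within 3 mm of the middle between the notches.
- spindle_handle (a point): Middle of the spindle's flat handle, on the bar's axis, 90 mm from the spindle's origin: grip here across the 12 mm thickness (along the spindle's x) from above; 52 mm above the worktop at the start. Axes as the spindle's.
- spindle_tip (a point): The spindle's tip, on its axis, 81 mm from its origin. Axes as the spindle's.
- rack: Fixed light wooden rack, origin at the centre of its underside. Base 76 (x) x 92 (y) x 18 mm; three slots 21 mm wide at y = -24, 0, 24 mm hold the rolls on edge, their common axis along y, 44 mm above the underside. Dividers 3 mm thick at y = -36, -12, 12, 36 mm, 58 mm high, stand at |x| = 16 to 35 mm; between them the way along y is open from end to end.
- stand: Fixed dark steel tape dispenser stand, origin at the centre of its underside. Base 100 (x) x 150 (y) x 8 mm; two uprights 8 mm thick at y = -55 and +55 mm (102 mm clear between), 78 mm high, each with a notch open at the top for a bar along y. Toothed cutter bar 31 mm high along x = -44 mm. A roll on the seated spindle hangs down to 18 mm.
- stand_seat (a point): On the line of the notches, midway between the uprights, 52 mm above the stand's underside: the spindle's origin when seated. Axes as the stand's. Notches: 14 mm wide, floor at 47 mm, flaring above 58 mm to about 40 mm wide at the top. The handle starts on the stand's -y side (the robot's right).
- roll_right: The right-hand (-y) of three equal rolls of plain off-white paper tape standing on edge in the rack: outer diameter 52 mm, 19 mm wide, bore (cardboard core) 25 mm, 25 g. Origin at the centre of the bore; y axis = axis of the roll, horizontal and along the rack's y; at the start 44 mm above the worktop.
- roll_middle: The middle of three equal rolls of plain off-white paper tape standing on edge in the rack: outer diameter 52 mm, 19 mm wide, bore (cardboard core) 25 mm, 25 g. Origin at the centre of the bore; y axis = axis of the roll, horizontal and along the rack's y; at the start 44 mm above the worktop.
- roll_left: The left-hand (+y) of three equal rolls of plain off-white paper tape standing on edge in the rack: outer diameter 52 mm, 19 mm wide, bore (cardboard core) 25 mm, 25 g. Origin at the centre of the bore; y axis = axis of the roll, horizontal and along the rack's y; at the start 44 mm above the worktop.
- sticky_notes: Bystander: pad of yellow sticky notes, 76 x 76 x 12 mm, lying at the back of the worktop. Origin at the centre of its underside.
- binder_clip_1: Bystander: small black binder clip, 16 x 25 x 32 mm, at the back of the worktop. Origin at the centre of its underside.
- eraser: Bystander: white eraser block, 26 x 42 x 12 mm, at the back of the worktop. Origin at the centre of its underside.
There are look-alikes about, which are no part of the job. What is shaped like the roll_right but orange is not meant.

How it is judged:
By the outcome, as a careful person would: the job done as asked, in the order asked, and still so for the second after the job is handed in, with the robot touching nothing.
It also fails if it takes over 62 s, if anything falls off the work surface, if the arm or the gripper's body presses on something with over 40 N, if the wrist force passes 120 N, or if a joint passes its speed limit or range.

## Working session

There is one attempt and no reset: what is moved stays moved. The work goes in short steps, Python scripts to look and compute and a tool call to move; the robot and the scene stay as the last step left them, time stands still between calls to the robot, and variables do not carry over. Pictures are saved under pics/ and viewed, at most 13 in all, crops included, and the job is handed in when it is done.

Besides the shell and the picture viewer there is one more tool, called as name([rows], argument=value, ...), one row to a line, values as JSON. send_rows: Moves the arm, as the interface text tells. Its arguments: {"type":"object","properties":{"deltas":{"type":"array"},"fingers":{"type":"number"},"grip_force":{"type":"number"}},"required":["deltas"]}

```bash
ls; mkdir -p pics; cat > h.py <<'E'
from station import r
import numpy as np, cv2
from scipy.spatial.transform import Rotation as R
def pix2ray(cam,uv):
    c=r.calibration(cam);K=np.array(c["camera_matrix"]);u=np.array([(uv[0]-K[0,2])/K[0,0],(uv[1]-K[1,2])/K[1,1],1.])
    Rm=np.array(c["rotation"]); Rm=Rm if Rm.shape==(3,3) else R.from_quat(Rm).as_matrix()
    return np.array(c["eye"]),Rm@np.array([u[0],-u[1],-1.])
def at_z(cam,uv,z):
    e,d=pix2ray(cam,uv);return e+d*(z-e[2])/d[2]
def at_d(cam,uv,dep):
    e,d=pix2ray(cam,uv);return e+d*dep
def tri(rays):
    A=np.zeros((3,3));b=np.zeros(3)
    for e,d in rays:
        d=d/np.linalg.norm(d);P=np.eye(3)-np.outer(d,d);A+=P;b+=P@e
    return np.linalg.solve(A,b)
def cloud(cam,dep):
    c=r.calibration(cam);K=np.array(c["camera_matrix"]);v,u=np.mgrid[:400,:640]
    Rm=np.array(c["rotation"]); Rm=Rm if Rm.shape==(3,3) else R.from_quat(Rm).as_matrix()
    p=np.stack([(u-K[0,2])/K[0,0]*dep,-(v-K[1,2])/K[1,1]*dep,-dep],-1)
    return p@Rm.T+np.array(c["eye"])
def save(n,p): cv2.imwrite(f"pics/{n}.png",cv2.cvtColor(p,cv2.COLOR_RGB2BGR))
np.set_printoptions(precision=4,suppress=True)
E
python3 - <<'E'
from h import *
print(r.get_obs(), r.pinch_z)
ims=[]
for c in ["scene","side"]:
    k=r.calibration(c);print(c,k)
    p,d=r.snapshot(c);save(c+"0",p);ims.append(p)
    for l in ["spindle_handle","spindle_tip","spindle","rack","stand_seat","stand","roll_right","roll_middle","roll_left"]:
        for o in r.tip_of(c,l)[:4]:
            u=o["point"];dd=d[int(u[1]),int(u[0])]
            print(c,l,round(o["p"],2),np.round(u,1),at_d(c,u,dd))
save("both",cv2.resize(np.vstack(ims),(480*640//480,600*1) if 0 else (480,600)))
E
```

```text
pics
{'t': 0.0, 'q': array([-1.2501,  0.3595,  1.5114, -0.    ,  1.2725, -0.1151]), 'joint_vel': array([-0.0016, -0.0009, -0.    ,  0.0011, -0.0011,  0.0004]), 'tau': array([  0.001 , -51.5366, -27.0722,   0.0676,   0.0348,  -0.0001]), 'position': array([ 0.2531, -0.5433,  0.2218]), 'tool_rot': array([ 0.9764,  0.2162, -0.0001, -0.0009]), 'force': array([-0.649 ,  0.465 , -0.1552]), 'torque': array([-0.0457, -0.0499,  0.019 ]), 'finger_force': 0.0, 'opening': 0.9986272115623569} 0.0187
scene {'camera_matrix': array([[394.2695,   0.    , 318.1896],
       [  0.    , 394.2695, 202.492 ],
       [  0.    ,   0.    ,   1.    ]]), 'eye': array([0.0858, 0.7072, 0.8001]), 'rotation': array([-0.1449,  0.3397,  0.8571, -0.3591])}
scene spindle_handle 0.72 [313.8 232.4] [0.5226 0.2981 0.0616]
scene spindle_handle 0.66 [285.9 257.7] [0.5184 0.3915 0.0541]
scene spindle_tip 0.89 [259.8 278.6] [0.5442 0.4541 0.0064]
scene spindle 0.78 [283.8 256.9] [0.5235 0.3934 0.0541]
scene rack 0.76 [376.6 214.7] [0.4636 0.131  0.0406]
scene rack 0.42 [285.7 252.5] [0.5581 0.3614 0.0066]
scene stand_seat 0.56
[... 846 characters left out ...]
2 0.4598 0.0545]
side spindle 0.72 [290.  179.2] [0.525  0.39   0.0545]
side rack 0.58 [301.9 261.5] [0.4739 0.075  0.0157]
side stand_seat 0.78 [293.  178.6] [0.5442 0.4395 0.0324]
side stand_seat 0.27 [299.5 195.9] [0.5212 0.2729 0.0612]
side stand 0.69 [290.9 199.1] [0.5108 0.3241 0.0295]
side roll_right 0.84 [365.8 248.1] [0.611  0.073  0.0208]
side roll_right 0.78 [281.7 220.2] [0.4714 0.2558 0.0123]
side roll_right 0.72 [354.6 279.6] [ 0.5579 -0.0005  0.0068]
side roll_right 0.71 [304.1 245.1] [0.4777 0.0676 0.0588]
side roll_middle 0.48 [304.8 240.5] [0.48   0.0699 0.0675]
side roll_left 0.48 [303.8 236. ] [0.4814 0.0822 0.0701]
side roll_left 0.44 [302.2 194.4] [0.5293 0.2779 0.0617]
```

View pics/scene0.png

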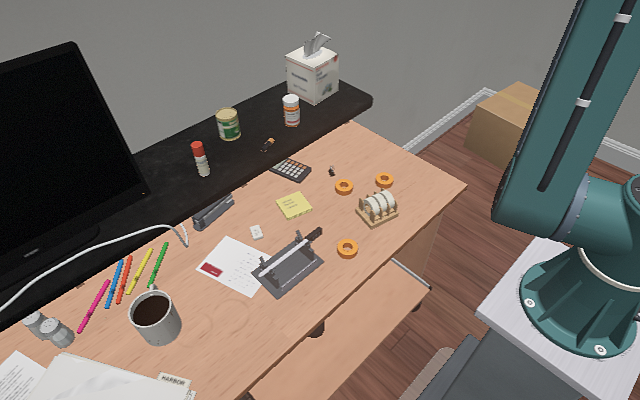

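View pics/side0.png

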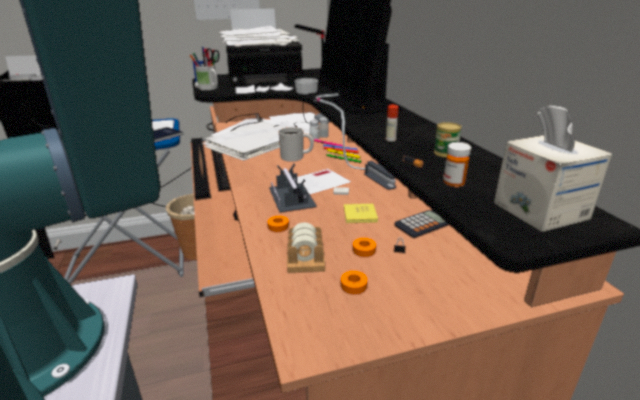

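Scene: the stand with the spindle is at about (288,262) px, handle at (314,232). The wooden rack with the three off-white rolls is at (377,208). The three orange look-alikes lie flat on the desk at (347,247), (343,187) and (384,180), so they are ruled out by colour and by not being in the rack. The side view agrees: rack at (305,248), stand at (292,192).

```bash
python3 - <<'E'
from h import *
c=r.calibration("wrist");o=r.get_obs();print(c,o["t"])
T=R.from_quat(o["tool_rot"]);C=R.from_quat(c["rotation"])
print("cam in tool",T.inv().apply(c["eye"]-o["position"]),(T.inv()*C).as_matrix())
print(T.as_matrix())
E
```

```text
{'camera_matrix': array([[339.7246,   0.    , 323.2551],
       [  0.    , 339.7246, 207.6995],
       [  0.    ,   0.    ,   1.    ]]), 'eye': array([ 0.3201, -0.5137,  0.3852]), 'rotation': array([-0.1157,  0.073 , -0.5324,  0.8354])} 1.0
cam in tool [ 0.0734  0.0008 -0.1625] [[ 0.0004  0.9626  0.2711]
 [ 1.     -0.     -0.0014]
 [-0.0013  0.2711 -0.9626]]
[[ 0.9066  0.4221 -0.    ]
 [ 0.4221 -0.9066  0.0001]
 [ 0.     -0.0001 -1.    ]]
```

send_rows([
  [[0.28, -0.32, -0.078], [0, 0, -1.134]],
  [[0.28, -0.32, -0.078], [0, 0, -1.134]],
  [[0.28, -0.32, -0.078], [0, 0, -1.134]],
  [[0.28, -0.32, -0.078], [0, 0, -1.134]],
  [[0.28, -0.32, -0.078], [0, 0, -1.134]],
  [[0.28, -0.32, -0.078], [0, 0, -1.134]],
  [[0.28, -0.32, -0.078], [0, 0, -1.134]],
  [[0.28, -0.32, -0.078], [0, 0, -1.134]],
  [[0.28, -0.32, -0.078], [0, 0, -1.134]],
  [[0.28, -0.32, -0.078], [0, 0, -1.134]],
])

```text
t: 2.0
position: [0.3728, -0.1325, 0.3017]
tool_rot: [0.706, 0.708, 0.001, 0.001]
force: [1.0, 0.0, -0.5]
opening: 0.996
finger_force: 0.0
```

send_rows([
  [[0.403, 0.117, 0], [0, 0, 0]],
  [[0.403, 0.117, 0], [0, 0, 0]],
  [[0.403, 0.117, 0], [0, 0, 0]],
  [[0.403, 0.117, 0], [0, 0, 0]],
  [[0.403, 0.117, 0], [0, 0, 0]],
  [[0.403, 0.117, 0], [0, 0, 0]],
  [[0.403, 0.117, 0], [0, 0, 0]],
  [[0.403, 0.117, 0], [0, 0, 0]],
  [[0.403, 0.117, 0], [0, 0, 0]],
  [[0.403, 0.117, 0], [0, 0, 0]],
])

```text
t: 3.0
position: [0.4904, 0.2687, 0.3]
tool_rot: [0.707, 0.708, -0.0, -0.0]
force: [-0.6, -0.4, 0.5]
opening: 0.996
finger_force: 0.0
```

```bash
python3 - <<'E'
from h import *
o=r.get_obs();print(o["position"],o["tool_rot"],o["t"])
p,d=r.snapshot("wrist");save("w1",p);np.savez("w1.npz",p=p,d=d,P=cloud("wrist",d))
for l in ["spindle_handle","spindle_tip","spindle","rack","stand_seat","stand","roll_right","roll_middle","roll_left"]:
    for q in r.tip_of("wrist",l)[:3]:
        u=q["point"];print(l,round(q["p"],2),np.round(u,1),at_d("wrist",u,d[int(u[1]),int(u[0])]),at_z("wrist",u,.052 if l[:2]=="sp" or l=="stand_seat" else .044 if l[:2]=="ro" else 0))
E
```

```text
[0.4904 0.2687 0.3   ] [ 0.7066  0.7076 -0.0001 -0.0001] 3.0
spindle 0.76 [354.3  68.6] [0.5234 0.384  0.059 ] [0.524  0.3848 0.052 ]
rack 0.59 [322.6 279.7] [0.4877 0.1304 0.068 ] [0.4874 0.0946 0.    ]
stand_seat 0.55 [351.7  73.3] [0.5211 0.3798 0.0565] [0.5215 0.3803 0.052 ]
stand 0.79 [350.   78.2] [0.5196 0.3751 0.0547] [0.5236 0.38   0.    ]
stand 0.39 [353.   70.4] [0.5225 0.3829 0.0583] [0.5272 0.3893 0.    ]
stand 0.32 [352.6 155.7] [0.5236 0.2891 0.0636] [0.529  0.2812 0.    ]
roll_right 0.76 [315.2 309.5] [0.4783 0.0899 0.0716] [0.4775 0.0723 0.044 ]
roll_right 0.71 [300.9 185.9] [0.4895 0.3389 0.4635] [0.461  0.2492 0.044 ]
roll_right 0.65 [360.1 345.8] [0.4975 0.2892 0.3995] [0.542  0.0125 0.044 ]
roll_middle 0.62 [317.6 293.7] [0.4815 0.1084 0.0631] [0.4811 0.0974 0.044 ]
roll_middle 0.6 [350.1  72.9] [0.5195 0.3812 0.0561] [0.5204 0.3824 0.044 ]
roll_left 0.9 [322.5 278.2] [0.4881 0.1324 0.0655] [0.488  0.1213 0.044 ]
```

View pics/w1.png

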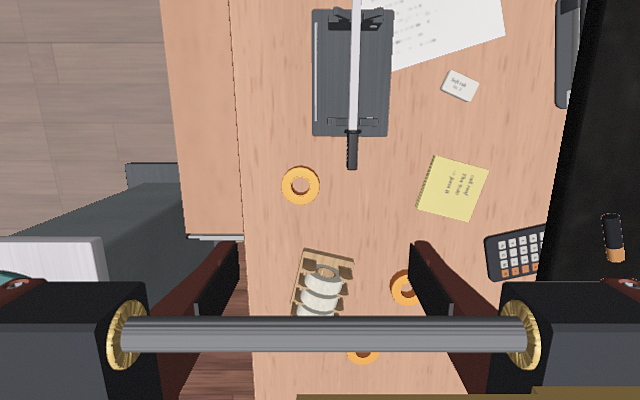

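Wrist view: the stand is at (352,72) with the spindle handle at (352,152). The rack with the off-white rolls is at about (322,285), turned roughly 12° and partly hidden by the gripper. The orange rolls lie flat at (300,186), (405,288) and (363,355). I'll move back for a clear view of the rack.

send_rows([
  [[-0.21, -0.01, 0.04], [0, 0, 0]],
  [[-0.21, -0.01, 0.04], [0, 0, 0]],
  [[-0.21, -0.01, 0.04], [0, 0, 0]],
  [[-0.21, -0.01, 0.04], [0, 0, 0]],
  [[-0.21, -0.01, 0.04], [0, 0, 0]],
  [[-0.21, -0.01, 0.04], [0, 0, 0]],
])

```text
t: 4.1
position: [0.4789, 0.0556, 0.2605]
tool_rot: [0.709, 0.705, -0.0, -0.0]
force: [0.0, 1.2, -1.5]
opening: 0.997
finger_force: 0.0
```

```bash
cat > fit.py <<'E'
from h import *
def rect(P,zlo,zhi,c,rad,y_hi=9):
    m=(P[...,2]>zlo)&(P[...,2]<zhi)&(np.hypot(P[...,0]-c[0],P[...,1]-c[1])<rad)
    q=P[m];(cx,cy),(w,h),a=cv2.minAreaRect((q[:,:2]*1000).astype(np.float32));return len(q),cx,cy,w,h,a,np.median(q[:,2])
E
python3 - <<'E'
from fit import *
P1=np.load("w1.npz")["P"]
print("stand base",rect(P1,.005,.011,(.52,.385),.1))
o=r.get_obs();print(o["position"],o["t"])
p,d=r.snapshot("wrist");save("w2",p);P=cloud("wrist",d);np.savez("w2.npz",p=p,d=d,P=P)
for l in ["rack","roll_right","roll_middle","roll_left","spindle_handle"]:
    for q in r.tip_of("wrist",l)[:3]:
        u=q["point"];print(l,round(q["p"],2),np.round(u,1),at_d("wrist",u,d[int(u[1]),int(u[0])]),at_z("wrist",u,.052 if l[:2]=="sp" else .044 if l[:2]=="ro" else 0))
print("rack",rect(P,.013,.08,(.482,.096),.07),"base",rect(P,.015,.021,(.482,.096),.07))
print("desk",np.median(P[100:200,420:440,2]), "rackmax", np.percentile(P[(np.hypot(P[...,0]-.482,P[...,1]-.096)<.06)][:,2],[50,90,99]))
E
```

```text
stand base (7391, 524.3707275390625, 383.60992431640625, 149.7188262939453, 99.16495513916016, 89.61600494384766, np.float64(0.008146911621355335))
[0.4789 0.0556 0.2605] 4.1
rack 0.79 [329.8 138.7] [0.4863 0.1046 0.0706] [0.4876 0.0994 0.    ]
roll_right 0.66 [324.8 160.3] [0.4812 0.0831 0.0707] [0.4814 0.0794 0.044 ]
roll_right 0.63 [380.9 225.8] [ 0.5552 -0.0122  0.0014] [0.5476 0.0022 0.044 ]
roll_right 0.63 [440.9 144.7] [0.6243 0.0927 0.0007] [0.6095 0.0966 0.044 ]
roll_middle 0.85 [328.2 140.3] [0.4847 0.1038 0.0711] [0.4851 0.1016 0.044 ]
roll_middle 0.7 [331.1 119.1] [0.4875 0.1247 0.0709] [0.4881 0.1242 0.044 ]
roll_left 0.8 [332. 119.] [0.4883 0.1248 0.0701] [0.4889 0.1243 0.044 ]
roll_left 0.72 [327.3 140.1] [0.4836 0.1041 0.0721] [0.484  0.1019 0.044 ]
rack (5134, 487.6333923339844, 101.41015625, 92.33927917480469, 76.07965087890625, 76.27115631103516, np.float64(0.05753580559893251)) base (1437, 487.6513366699219, 101.50711059570312, 92.07156372070312, 76.0399169921875, 76.40048217773438, np.float64(0.018603628759435276))
desk 0.001462235066192391 rackmax [0.3581 0.3659 0.4235]
```

View pics/w2.png

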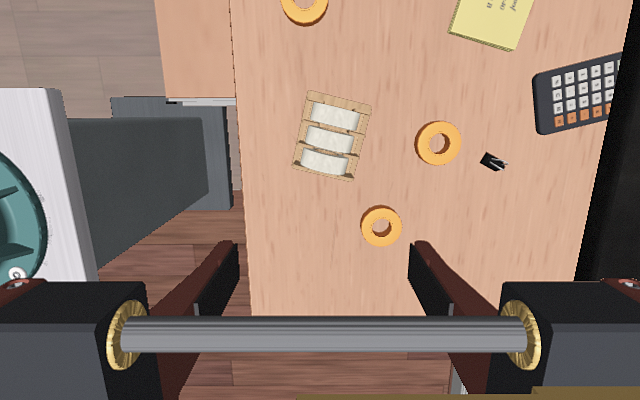

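Clear view of the rack at (330,137), with three off-white rolls at (335,115), (329,139) and (324,161). The orange rolls at (381,226), (439,143) and (304,5) are the look-alikes, off the planned path. The fit gives a 92.3 x 76.1 mm base, which matches the text. Next I'll fit the handle and bar from the first view.

```bash
python3 - <<'E'
from fit import *
P=np.load("w1.npz")["P"]
print("handle",rect(P,.056,.068,(.524,.292),.03))
m=(P[...,2]>.05)&(P[...,2]<.066)&(abs(P[...,0]-.524)<.03)&(P[...,1]>.26)&(P[...,1]<.48)
q=P[m];
for y in np.arange(.26,.48,.012):
    s=q[(q[:,1]>=y)&(q[:,1]<y+.012)]
    if len(s): print(round(y,3),len(s),s[:,0].min(),s[:,0].max(),np.median(s[:,0]),np.median(s[:,2]),s[:,2].max(),s[:,1].min())
# uprights & notches
for lo,hi in ((.068,.085),):
    m=(P[...,2]>lo)&(P[...,2]<hi)&(np.hypot(P[...,0]-.524,P[...,1]-.384)<.1);q=P[m]
    for s in (q[q[:,1]<.384],q[q[:,1]>.384]): print(len(s), s.min(0) if len(s) else 0,s.max(0) if len(s) else 0)
P=np.load("w2.npz")["P"]
m=(P[...,2]>.06)&(P[...,2]<.08)&(np.hypot(P[...,0]-.4877,P[...,1]-.1014)<.05);q=P[m]
a=np.deg2rad(-13.7);l=(q[:,:2]-[.4877,.1014])@np.array([[np.cos(a),-np.sin(a)],[np.sin(a),np.cos(a)]])
for y0 in (-.024,0,.024):
    s=abs(l[:,1]-y0)<.011;print("roll",y0,l[s].min(0),l[s].max(0),q[s][:,2].max())
E
```

```text
handle (450, 522.0486450195312, 297.88580322265625, 47.37936019897461, 17.429235458374023, 86.56945037841797, np.float64(0.06194462780848764))
0.272 97 0.5173604369279218 0.5294133303730522 0.5232160345756738 0.062105065600214227 0.06453511110287696 0.2741266254909045
0.284 109 0.5171491539563542 0.5291424509692626 0.5228647271658495 0.06198314816964723 0.06424364227082063 0.28442781036217446
0.296 112 0.5170983439656157 0.5297154281119886 0.522675916307209 0.06195906331346701 0.06409549603363973 0.29611085385876673
0.308 135 0.5145246572678549 0.5336441130938828 0.523504821853733 0.06171492386513788 0.06430924093510332 0.30802633934084644
0.32 181 0.5104102084276463 0.5375944040452468 0.5237228678246109 0.05773332983285562 0.06591350324281464 0.32001247060345944
0.332 113 0.5103707032863479 0.5417520732188851 0.5234399089873331 0.0565508793983151 0.06483986632957595 0.332614535073945
0.344 91 0.5188777277113831 0.5279539020391422 0.5230935818220898 0.05661688549020005 0.05898357552307992 0.3448347728497085
0.356 97 0.5193617650716359 0.5288628210047874 0.5238583617743026 0.056190246
[... 650 characters left out ...]
71008326 0.4160411529986381
0.428 258 0.5056147455104466 0.5431798333328973 0.5247464356598696 0.05739336587954136 0.06590121884314054 0.42802443876264773
0.44 146 0.5117862292385231 0.5368991961152466 0.5240379497397946 0.05660139760268665 0.06527755078240899 0.44001635658854743
0.452 23 0.5197353675269526 0.5293497925392018 0.5236413426478831 0.05573174679660842 0.057930415660288725 0.4520369913084801
150 [0.4988 0.3253 0.068 ] [0.5489 0.333  0.0788]
203 [0.499  0.4345 0.068 ] [0.55   0.4429 0.0783]
roll -0.024 [-0.0235 -0.0334] [ 0.0192 -0.0142] 0.07313129164169152
roll 0 [-0.0234 -0.0091] [0.0196 0.0098] 0.07267401590326095
roll 0.024 [-0.024   0.0153] [0.0189 0.0343] 0.07339533584853297
```

send_rows([
  [[0.24, 0.043, 0.11], [0, 0, 0]],
  [[0.24, 0.043, 0.11], [0, 0, 0]],
  [[0.24, 0.043, 0.11], [0, 0, 0]],
  [[0.24, 0.043, 0.11], [0, 0, 0]],
  [[0.24, 0.043, 0.11], [0, 0, 0]],
  [[0.24, 0.043, 0.11], [0, 0, 0]],
  [[0.24, 0.043, 0.11], [0, 0, 0]],
  [[0.24, 0.043, 0.11], [0, 0, 0]],
], fingers=0.5, grip_force=50)

```text
t: 5.2
position: [0.522, 0.2972, 0.1508]
tool_rot: [0.707, 0.707, -0.0, 0.0]
force: [0.5, -0.4, 0.1]
opening: 0.5
finger_force: 0.0
```

```bash
python3 - <<'E'
from fit import *
o=r.get_obs();print(o["position"],o["tool_rot"],o["t"])
p,d=r.snapshot("wrist");save("w3",p);P=cloud("wrist",d);np.savez("w3.npz",p=p,d=d,P=P)
m=(P[...,2]>.045)&(P[...,2]<.07)&(abs(P[...,0]-.524)<.025)&(P[...,1]>.25)&(P[...,1]<.48)
q=P[m]
for y in np.arange(.26,.45,.01):
    s=q[(q[:,1]>=y)&(q[:,1]<y+.01)]
    if len(s): print(round(y,3),len(s),s[:,0].min(),s[:,0].max(),np.median(s[:,2]),s[:,1].min())
E
```

```text
[0.522  0.2972 0.1508] [ 0.7069  0.7073 -0.0004  0.0001] 5.2
0.27 84 0.5188033718318317 0.5298572187148172 0.06280258898500804 0.27494272215550586
0.28 192 0.518814795375358 0.5306020608982712 0.06286637257750749 0.28004011661587125
0.29 202 0.5188510074532495 0.5305460777731368 0.06260345825560043 0.2900471041102569
0.3 193 0.518886478416724 0.5304351700529749 0.06279503860445501 0.3000321527919806
0.31 239 0.5149357853159726 0.5343657421272723 0.06257581068969537 0.3100090456535327
0.32 368 0.508955812690703 0.5408887850053835 0.05805418231103798 0.3200074100426393
0.33 551 0.4991451996593868 0.5485916913457128 0.057401375991510406 0.33001631863050773
0.34 171 0.520467860329114 0.529553753579179 0.05706497050657078 0.3401937583495898
0.35 179 0.5204853530739674 0.5294902359269301 0.05726043580502732 0.3500216718698227
0.36 190 0.5205075421753588 0.5301803735184883 0.05712699149369549 0.36008152188020515
0.37 209 0.5205268033896696 0.5301006840461022 0.05706227238019579 0.3700344778314118
0.38 205 0.5205489950626421 0.5299880155124789 0.056986567365055085 0.3803473274474084
0.39 211 0.5205609508942401 0.529893779097384 0.0569247718904517 0.3900022218273586
0.4 213 0.5205845407772014 0.5304940242648645 0.057032472980470594 0.4000536193946849
0.41 239 0.5205938833467046 0.5305066859167631 0.05682796328311368 0.41000376862391863
0.42 240 0.5206095490450692 0.5303569404250548 0.05687627814771967 0.42008452759839243
0.43 853 0.49900537478280715 0.5489545614693802 0.05676690692209907 0.4301003546356041
0.44 161 0.49902715092766375 0.548659559982498 0.048421772823793174 0.4400031372385129
```

View pics/w3.png

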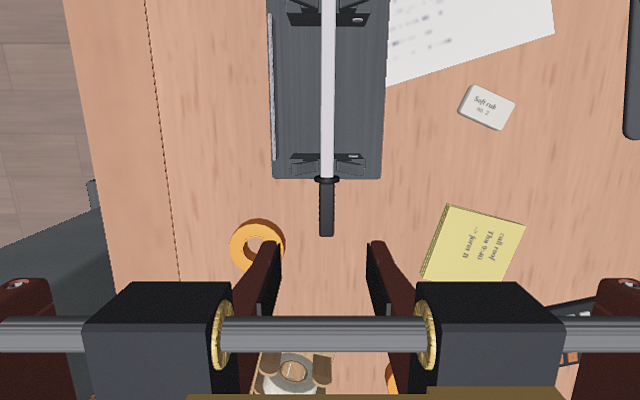

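The picture shows the handle at (326,207) centred between the open fingers, and the stand base at (328,90). The near fit puts the handle at (0.5247, 0.2965) with its top at 62 mm, as expected. I'll descend and close the fingers.

send_rows([
  [[-0.0007, 0.0027, 0.05], [0, 0, 0]],
  [[-0.0007, 0.0027, 0.09], [0, 0, 0]],
  [[-0.0007, 0.0027, 0.11], [0, 0, 0]],
  [[-0.0007, 0.0027, 0.1175], [0, 0, 0]],
  [[-0.0007, 0.0027, 0.1175], [0, 0, 0]],
  [[-0.0007, 0.0027, 0.1175], [0, 0, 0]],
])

```text
t: 5.85
position: [0.5264, 0.2964, 0.0349]
tool_rot: [0.708, 0.706, 0.001, 0.0]
force: [-0.2, 0.3, 0.3]
opening: 0.501
finger_force: 0.0
```

send_rows([
  [[0, 0, 0], [0, 0, 0]],
  [[0, 0, 0], [0, 0, 0]],
  [[0, 0, 0], [0, 0, 0]],
  [[0, 0, 0], [0, 0, 0]],
  [[0, 0, 0], [0, 0, 0]],
  [[0, 0, 0], [0, 0, 0]],
  [[0, 0, 0], [0, 0, 0]],
], fingers=0.0, grip_force=50)

```text
t: 6.55
position: [0.5253, 0.2967, 0.0334]
tool_rot: [0.707, 0.707, 0.0, -0.0]
force: [-0.5, 0.5, 2.7]
opening: 0.132
finger_force: 50.0
```

send_rows([
  [[0, 0, -0.02], [0, 0, 0]],
  [[0, 0, -0.06], [0, 0, 0]],
  [[0, 0, -0.1], [0, 0, 0]],
  [[0, 0, -0.12], [0, 0, 0]],
  [[-0.02, -0.004, -0.12], [0, 0, 0.02]],
  [[-0.06, -0.013, -0.12], [0, 0, 0.06]],
  [[-0.1, -0.022, -0.12], [0, 0, 0.1]],
  [[-0.14, -0.031, -0.12], [0, 0, 0.14]],
  [[-0.18, -0.04, -0.12], [0, 0, 0.18]],
  [[-0.22, -0.048, -0.12], [0, 0, 0.2]],
])

```text
t: 7.55
position: [0.4742, 0.0743, 0.1516]
tool_rot: [0.775, 0.632, -0.001, -0.001]
force: [0.3, -0.8, -0.8]
opening: 0.134
finger_force: 50.0
```

```bash
cat > go.py <<'E'
from h import *
import sys
# go.py x y z yawdeg : tool-frame shift and turn to reach TCP target pointing down, tool-x heading yaw
x,y,z,yaw=map(float,sys.argv[1:5]);o=r.get_obs();T=R.from_quat(o["tool_rot"])
a=np.deg2rad(yaw);G=R.from_matrix(np.array([[np.cos(a),np.sin(a),0],[np.sin(a),-np.cos(a),0],[0,0,-1]]))
print(o["t"],"at",o["position"],"shift",T.inv().apply(np.array([x,y,z])-o["position"]),"turn",(T.inv()*G).as_rotvec(),"open",o["opening"])
E
python3 go.py 0.433 -0.123 0.153 76.3
```

```text
7.55 at [0.4742 0.0743 0.1516] shift [-0.2016 -0.0006 -0.0012] turn [-0.0032  0.0011  0.0362] open 0.13372899057993684
```

send_rows([
  [[-0.04, 0, 0], [0, 0, 0.02]],
  [[-0.08, 0, 0], [0, 0, 0.036]],
  [[-0.12, 0, 0], [0, 0, 0.036]],
  [[-0.16, 0, 0], [0, 0, 0.036]],
  [[-0.19, 0, 0], [0, 0, 0.036]],
  [[-0.2016, 0, 0], [0, 0, 0.036]],
  [[-0.2016, 0, 0], [0, 0, 0.036]],
  [[-0.2016, 0, 0], [0, 0, 0.036]],
])

```text
t: 8.35
position: [0.4358, -0.1202, 0.1525]
tool_rot: [0.786, 0.618, -0.0, -0.001]
force: [0.2, -0.1, -2.4]
opening: 0.131
finger_force: 50.0
```

```bash
python3 - <<'E'
from fit import *
o=r.get_obs();print(o["position"],o["tool_rot"],o["t"])
p,d=r.snapshot("wrist");save("w4",p);P=cloud("wrist",d);np.savez("w4.npz",p=p,d=d,P=P)
print("base",rect(P,.015,.021,(.4877,.1014),.07),rect(P,.013,.08,(.4877,.1014),.07))
# bar points relative to tool
T=R.from_quat(o["tool_rot"]).inv();Q=T.apply((P-o["position"]).reshape(-1,3))
m=(abs(Q[:,1])<.02)&(Q[:,0]>.02)&(Q[:,0]<.19)&(Q[:,2]<.03)&(Q[:,2]>-.06);Q=Q[m]
for a in np.arange(.02,.18,.012):
    s=Q[(Q[:,0]>=a)&(Q[:,0]<a+.012)]
    if len(s):print(round(a,3),len(s),s[:,1].min(),s[:,1].max(),np.percentile(s[:,2],20),s[:,0].max())
E
python3 go.py 0.433 -0.123 0.0253 76.3
```

```text
[ 0.4358 -0.1202  0.1525] [ 0.7861  0.6182 -0.0002 -0.001 ] 8.35
base (0, 0.0, 0.0, 0.0, 0.0, 0.0, np.float64(nan)) (0, 0.0, 0.0, 0.0, 0.0, 0.0, np.float64(nan))
0.02 1071 -0.009579232096855666 0.01001248810274419 -0.028525963533820878 0.03196675718806634
0.032 629 -0.0046189976741455195 0.005073429554228137 -0.024101092246714424 0.04398298670579045
0.044 670 -0.0044894379521540915 0.005318015974601901 -0.024005239510923405 0.05599851579406591
0.056 715 -0.004387714582938942 0.005254469595893618 -0.02413578721456655 0.06789153778785359
0.068 784 -0.004737242714135434 0.005082995714109794 -0.02407904160591713 0.07999471371814718
0.08 826 -0.004629784291243017 0.004952465816505388 -0.024028999599251727 0.09198582413629093
0.092 880 -0.004488289896181958 0.0051888730591779465 -0.02403262622959718 0.10396889455435808
0.104 713 -0.004831519770085912 0.005094688674324032 -0.024001308089245468 0.11329221532209417
8.4 at [ 0.4361 -0.1199  0.1526] shift [-0.0039 -0.0021  0.1273] turn [-0.0013 -0.0008  0.0022] open 0.1344167744818348
  return _methods._mean(a, axis=axis, dtype=dtype,
  ret = ret.dtype.type(ret / rcount)
```

View pics/w4.png

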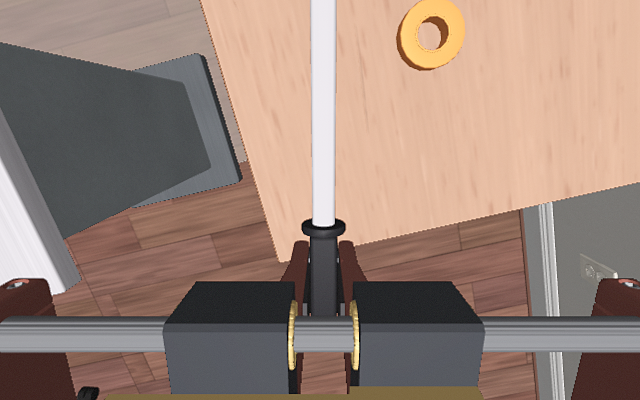

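The spindle is held straight: bar at column 323, flange at (323,228), level with its axis 19.1 mm above the TCP. The orange roll at (432,33) is off the path. Now lowering to bore height.

send_rows([
  [[-0.004, -0.002, 0.04], [0, 0, 0]],
  [[-0.004, -0.002, 0.08], [0, 0, 0]],
  [[-0.004, -0.002, 0.11], [0, 0, 0]],
  [[-0.004, -0.002, 0.127], [0, 0, 0]],
  [[-0.004, -0.002, 0.127], [0, 0, 0]],
  [[-0.004, -0.002, 0.127], [0, 0, 0]],
])

```text
t: 9.0
position: [0.4339, -0.1234, 0.0262]
tool_rot: [0.785, 0.619, -0.0, -0.0]
force: [0.5, -0.6, -0.9]
opening: 0.133
finger_force: 50.0
```

```bash
python3 go.py 0.4664 0.014 0.0253 76.3; python3 - <<'E'
from fit import *
p,d=r.snapshot("side");save("s5",p[190:310,220:400].repeat(4,0).repeat(4,1))
for l in ["spindle_tip","roll_right"]:
    for q in r.tip_of("side",l)[:3]:
        u=q["point"];print(l,round(q["p"],2),u,at_d("side",u,d[int(u[1]),int(u[0])]))
o=r.get_obs();T=R.from_quat(o["tool_rot"]);t=o["position"]+T.apply([.171,0.0003,-.0191]);print("tip by kinematics",t)
P=cloud("side",d);a=np.deg2rad(-13.7)
m=(np.hypot(P[...,0]-.4877,P[...,1]-.1014)<.07)
print("rack side",rect(P,.013,.08,(.4877,.1014),.07))
E
```

```text
9.0 at [ 0.4339 -0.1234  0.0262] shift [ 0.1412 -0.0004  0.001 ] turn [-0.0008 -0.0004  0.0036] open 0.13252152527208583
roll_right 0.7 [351.9, 281.1] [ 0.4871 -0.1616  0.1421]
roll_right 0.54 [340.8, 193.7] [0.6589 0.3627 0.0037]
roll_right 0.53 [279.1, 222.3] [ 0.3972 -0.1284  0.2336]
tip by kinematics [0.4751 0.0419 0.0463]
rack side (21, 515.99072265625, 69.92684173583984, 29.525909423828125, 4.298003196716309, 67.41720581054688, np.float64(0.03326680204770799))
```

View pics/s5.png

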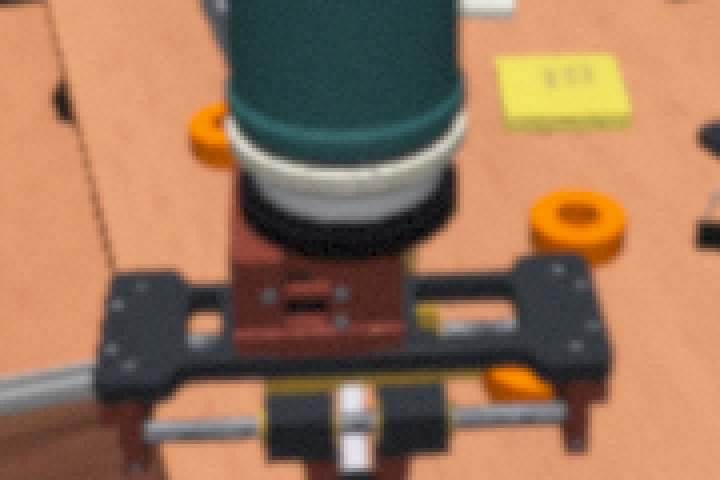

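The side camera is blocked by the arm; the gripper fills (300-620,260-470) of the crop. I'll check with the scene camera instead.

```bash
python3 - <<'E'
from fit import *
p,d=r.snapshot("scene");save("c5",cv2.resize(p[160:260,310:450],None,fx=5,fy=5,interpolation=cv2.INTER_CUBIC))
for l in ["spindle_tip"]:
    for q in r.tip_of("scene",l)[:3]:
        u=q["point"];print(l,round(q["p"],2),u,at_d("scene",u,d[int(u[1]),int(u[0])]))
P=cloud("scene",d)
for z in ((.013,.08),(.05,.08)): print("rack scene",rect(P,*z,(.4877,.1014),.065))
c=np.cos(np.deg2rad(-13.7));s=np.sin(np.deg2rad(-13.7))
L=(P[...,:2]-[.4877,.1014])@np.array([[c,-s],[s,c]])
m=(P[...,2]>.045)&(P[...,2]<.058)&(abs(L[...,0])<.03)&(L[...,1]<-.05)&(L[...,1]>-.13)
for y in np.arange(-.13,-.05,.01):
    q=m&(L[...,1]>=y)&(L[...,1]<y+.01)
    if q.any(): print(round(y,2),q.sum(),np.median(L[q],0),np.median(P[q][:,2]),P[q][:,2].max())
E
```

```text
spindle_tip 0.8 [396.3, 195.3] [ 0.4919  0.0034 -0.0002]
spindle_tip 0.7 [284.1, 265.3] [0.5331 0.3885 0.0051]
rack scene (1025, 483.5876159667969, 91.9017333984375, 109.52197265625, 76.83502960205078, 75.5079116821289, np.float64(0.04695620490457908))
rack scene (472, 486.4880676269531, 99.17754364013672, 76.23298645019531, 69.58647918701172, 75.37184143066406, np.float64(0.0626090594358904))
-0.13 11 [-0.0002 -0.1267] 0.049609823299506695 0.05271422578510554
-0.12 12 [-0.0005 -0.1143] 0.048668514597273116 0.05194304279325512
-0.11 9 [-0.0007 -0.1053] 0.04852209524037443 0.05178916231636366
-0.1 10 [-0.0012 -0.0946] 0.049627220360790314 0.05079739498124913
-0.09 10 [-0.0006 -0.0847] 0.04794008510171266 0.050691558419057814
-0.08 11 [-0.001  -0.0749] 0.049240508003229766 0.05220731959826197
-0.07 8 [-0.0009 -0.0655] 0.04852458775867097 0.05047484864974183
```

View pics/c5.png

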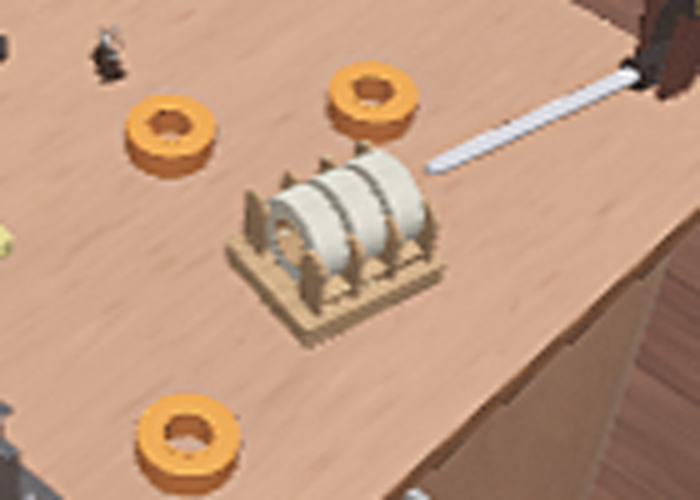

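The spindle, tip at (430,168) in the crop, lines up with the rack axis. The off-white rolls sit in the rack at (300-400,210) and the orange ones lie apart. The bar is about 1 mm off the axis against a clearance of 7.5 mm, so I'll insert.

send_rows([
  [[0.015, 0, 0.001], [0, 0, 0.003]],
  [[0.03, 0, 0.001], [0, 0, 0.003]],
  [[0.045, 0, 0.001], [0, 0, 0.003]],
  [[0.06, 0, 0.001], [0, 0, 0.003]],
  [[0.065, 0, 0.001], [0, 0, 0.003]],
])

```text
t: 9.75
position: [0.4496, -0.0604, 0.0258]
tool_rot: [0.786, 0.618, 0.0, 0.0]
force: [-0.6, -0.0, -0.9]
opening: 0.132
finger_force: 50.0
```

```bash
python3 go.py 0.4664 0.014 0.0253 76.3
```

```text
9.75 at [ 0.4496 -0.0604  0.0258] shift [ 0.0762 -0.0013  0.0005] turn [ 0.0011 -0.0002  0.    ] open 0.1323871883059608
```

send_rows([
  [[0.02, 0, 0], [0, 0, 0]],
  [[0.04, -0.001, 0], [0, 0, 0]],
  [[0.06, -0.001, 0], [0, 0, 0]],
  [[0.074, -0.001, 0], [0, 0, 0]],
  [[0.076, -0.001, 0], [0, 0, 0]],
  [[0.076, -0.001, 0], [0, 0, 0]],
])

```text
t: 10.35
position: [0.4663, 0.0127, 0.0254]
tool_rot: [0.786, 0.618, 0.0, 0.0]
force: [0.0, 0.5, 0.1]
opening: 0.131
finger_force: 50.0
```

```bash
python3 go.py 0.4664 0.014 0.0253 76.3; python3 - <<'E'
from fit import *
p,d=r.snapshot("scene");save("c6",cv2.resize(p[160:260,310:450],None,fx=5,fy=5,interpolation=cv2.INTER_CUBIC))
E
```

```text
10.35 at [0.4663 0.0127 0.0254] shift [ 0.0013 -0.0002  0.0001] turn [0.0006 0.     0.    ] open 0.13142122749136098
```

View pics/c6.png

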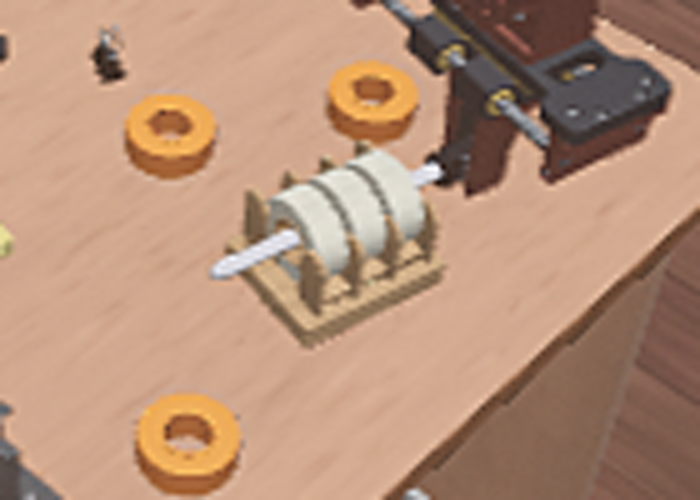

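The spindle runs through all three cores: tip out at (218,270), flange side at (440,170). Now a gentle lift.

send_rows([
  [[0, 0, -0.003], [0, 0, 0]],
  [[0, 0, -0.007], [0, 0, 0]],
  [[0, 0, -0.011], [0, 0, 0]],
  [[0, 0, -0.016], [0, 0, 0]],
  [[0, 0, -0.023], [0, 0, 0]],
  [[0, 0, -0.033], [0, 0, 0]],
  [[0, 0, -0.045], [0, 0, 0]],
  [[0, 0, -0.058], [0, 0, 0]],
  [[0, 0, -0.07], [0, 0, 0]],
  [[0, 0, -0.08], [0, 0, 0]],
], grip_force=60)

```text
t: 11.4
position: [0.4664, 0.0129, 0.1065]
tool_rot: [0.787, 0.617, 0.0, 0.0]
force: [-0.4, -0.5, -1.4]
opening: 0.134
finger_force: 60.0
```

send_rows([
  [[0, 0, -0.008], [0, 0, 0]],
  [[0, 0, -0.016], [0, 0, 0]],
  [[0, 0, -0.022], [0, 0, 0]],
  [[0, 0, -0.026], [0, 0, 0]],
  [[0, 0, -0.026], [0, 0, 0]],
])

```text
t: 11.9
position: [0.4664, 0.0128, 0.1316]
tool_rot: [0.787, 0.617, 0.0, 0.0]
force: [-0.5, -0.3, -1.0]
opening: 0.132
finger_force: 60.0
```

```bash
python3 go.py 0.5247 0.2945 0.131 90; python3 - <<'E'
from fit import *
p,d=r.snapshot("scene");save("c7",cv2.resize(p[130:260,300:450],None,fx=4,fy=4,interpolation=cv2.INTER_CUBIC))
o=r.get_obs();p,d=r.snapshot("wrist");save("w7",p);P=cloud("wrist",d)
T=R.from_quat(o["tool_rot"]).inv();Q=T.apply((P-o["position"]).reshape(-1,3))
m=(abs(Q[:,1])<.026)&(Q[:,0]>.03)&(Q[:,0]<.2)&(Q[:,2]<.03)&(Q[:,2]>-.06);Q=Q[m]
for a in np.arange(.03,.19,.006):
    s=Q[(Q[:,0]>=a)&(Q[:,0]<a+.006)]
    if len(s):print(round(a,3),len(s),s[:,1].min(),s[:,1].max(),np.percentile(s[:,2],5))
E
```

```text
11.9 at [0.4664 0.0128 0.1316] shift [ 0.2875 -0.0103  0.0006] turn [ 0.0006 -0.0001 -0.2399] open 0.13167732909659244
0.03 306 -0.004991663105531798 0.004702288121768255 -0.02419912564473143
0.036 319 -0.004885877549992267 0.004619050935592277 -0.024251907029529233
0.042 323 -0.00486884345267156 0.004558387692809485 -0.024373051308603677
0.048 340 -0.004789067549254698 0.005002088329352582 -0.024328279829292972
0.054 946 -0.02553213870604838 0.025084979861908004 -0.036972515606887836
0.06 1943 -0.02585616244396496 0.025076410284031486 -0.03716546978883011
0.066 1994 -0.02583527438067595 0.025043147141802294 -0.037210965025741956
0.072 1443 -0.025704034865454126 0.024901353605013648 -0.03705144877062282
0.078 1853 -0.025660517487477306 0.024850897792593994 -0.0367058358600153
0.084 2283 -0.025995271570644202 0.025066309197691813 -0.03713008667716015
0.09 2357 -0.025885384412015065 0.02520594963942266 -0.03714904605743914
0.096 1420 -0.025918560220895198 0.024770068456119353 -0.03697828873562259
0.102 3298 -0.02567352851808827 0.02518470482679051 -0.036308141354022626
0.108 710 -0.025972129683431086 0.02496722168149306 -0.03586716026099901
0.114 2 -0.02576166572150944 -0.025522773406456378 -0.014830928286609374
```

View pics/c7.png

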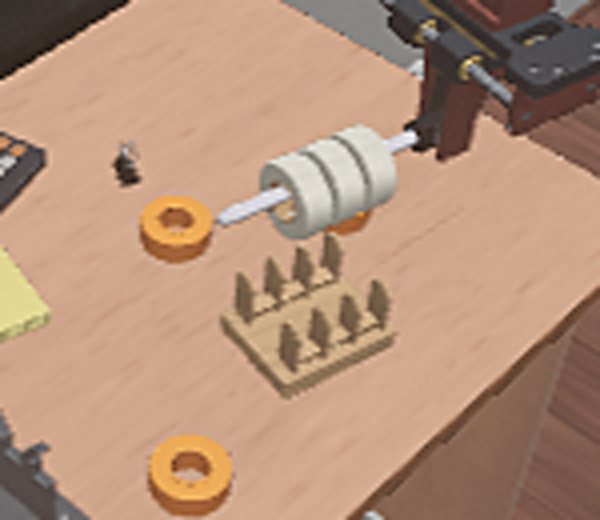

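All three rolls hang on the spindle at (330,180) in the crop, and the rack is empty. Now carrying them gently to above the stand.

send_rows([
  [[0.005, 0, 0], [0, 0, -0.005]],
  [[0.015, 0, 0], [0, 0, -0.015]],
  [[0.03, -0.001, 0], [0, 0, -0.03]],
  [[0.05, -0.002, 0], [0, 0, -0.045]],
  [[0.07, -0.003, 0], [0, 0, -0.06]],
  [[0.09, -0.003, 0], [0, 0, -0.075]],
  [[0.11, -0.004, 0], [0, 0, -0.09]],
  [[0.125, -0.004, 0], [0, 0, -0.105]],
  [[0.135, -0.005, 0], [0, 0, -0.115]],
  [[0.14, -0.005, 0], [0, 0, -0.12]],
])

```text
t: 13.0
position: [0.4945, 0.151, 0.131]
tool_rot: [0.748, 0.664, -0.0, -0.0]
force: [-0.9, -0.2, -2.0]
opening: 0.13
finger_force: 60.0
```

```bash
python3 go.py 0.5253 0.295 0.131 90
```

```text
13.0 at [0.4945 0.151  0.131 ] shift [ 0.1466  0.0136 -0.    ] turn [-0.0005 -0.     -0.1184] open 0.13019582258448528
```

send_rows([
  [[0.005, 0.001, 0], [0, 0, -0.005]],
  [[0.015, 0.002, 0], [0, 0, -0.015]],
  [[0.03, 0.003, 0], [0, 0, -0.03]],
  [[0.05, 0.005, 0], [0, 0, -0.045]],
  [[0.07, 0.007, 0], [0, 0, -0.06]],
  [[0.09, 0.009, 0], [0, 0, -0.075]],
  [[0.11, 0.011, 0], [0, 0, -0.09]],
  [[0.128, 0.012, 0], [0, 0, -0.105]],
  [[0.14, 0.013, 0], [0, 0, -0.115]],
  [[0.146, 0.0136, 0], [0, 0, -0.118]],
])

```text
t: 14.0
position: [0.5257, 0.2947, 0.1311]
tool_rot: [0.707, 0.707, 0.0, -0.0]
force: [-0.2, -0.0, -1.1]
opening: 0.127
finger_force: 60.0
```

send_rows([
  [[0, 0, 0], [0, 0, 0]],
  [[0, 0, 0], [0, 0, 0]],
])

```text
t: 14.2
position: [0.5253, 0.2929, 0.1311]
tool_rot: [0.708, 0.706, -0.0, -0.0]
force: [-0.4, -0.5, -1.5]
opening: 0.134
finger_force: 60.0
```

```bash
cat > near.py <<'E'
from fit import *
o=r.get_obs();p,d=r.snapshot("wrist");P=cloud("wrist",d);z0=o["position"][2]
T=R.from_quat(o["tool_rot"]).inv();Q=T.apply((P-o["position"]).reshape(-1,3))
m=(abs(Q[:,1])<.03)&(Q[:,0]>.02)&(Q[:,0]<.2)&(Q[:,2]<.0)&(Q[:,2]>-.06)
Q=Q[m];W=P.reshape(-1,3)[m]
for a in np.arange(.026,.2,.006):
    s=(Q[:,0]>=a)&(Q[:,0]<a+.006)
    if s.any():print(round(a,3),s.sum(),"x",W[s][:,0].min(),W[s][:,0].max(),"z",np.percentile(W[s][:,2],95))
for n,ylo,yhi in (("near",.322,.336),("far",.432,.446)):
    q=P[(P[...,1]>ylo)&(P[...,1]<yhi)&(P[...,2]>.068)&(P[...,2]<.084)&(abs(P[...,0]-.525)<.04)]
    if len(q): print(n,len(q),q.min(0),q.max(0))
E
python3 go.py 0.5253 0.295 0.0333 90; python3 near.py
```

```text
14.2 at [0.5253 0.2929 0.1311] shift [0.0022 0.0001 0.0978] turn [-0.0006  0.0005 -0.0021] open 0.1339606567635716
0.026 297 x 0.5176054210302062 0.5299286242392369 z 0.15548237911015583
0.032 317 x 0.5202659650643845 0.5299110802828806 z 0.15542326664728262
0.038 316 x 0.5203676088169983 0.5298407817379299 z 0.15558884096838835
0.044 323 x 0.520429386747643 0.5298277046207766 z 0.15548514934969965
0.05 292 x 0.5205047513827061 0.5302451691988832 z 0.15555315191641497
0.056 1565 x 0.49957364770390267 0.5500921034836016 z 0.1683733624945616
0.062 1964 x 0.4998338131560055 0.5503699937634673 z 0.16843815007951984
0.068 2014 x 0.49966928650620673 0.5505360604639158 z 0.1685289870433831
0.074 856 x 0.4997359168879723 0.5498642680505599 z 0.16791142358078548
0.08 2483 x 0.49974451869504133 0.550844308813941 z 0.1681434585248876
0.086 2301 x 0.49955471146264635 0.5506118205855669 z 0.16842314092908447
0.092 2369 x 0.49961388900943504 0.5504273539851972 z 0.16838738808713336
0.098 666 x 0.49993517300667767 0.5500688222963903 z 0.1680022483761272
0.104 3761 x 0.4996554561299171 0.5512665387300892 z 0.1675117159496868
0.11 135 x 0.49961328267814026 0.5504661339524066 z 0.159117207361459
near 447 [0.4989 0.3266 0.0681] [0.5496 0.3353 0.0789]
```

send_rows([
  [[0.001, 0, 0.006], [0, 0, 0]],
  [[0.002, 0, 0.016], [0, 0, 0]],
  [[0.002, 0, 0.03], [0, 0, 0]],
  [[0.002, 0, 0.045], [0, 0, 0]],
  [[0.002, 0, 0.058], [0, 0, 0]],
  [[0.002, 0, 0.066], [0, 0, 0]],
  [[0.002, 0, 0.07], [0, 0, 0]],
  [[0.002, 0, 0.07], [0, 0, 0]],
])

```text
t: 15.05
position: [0.5252, 0.2952, 0.0605]
tool_rot: [0.708, 0.706, -0.001, -0.0]
force: [-1.0, -0.5, -1.9]
opening: 0.136
finger_force: 60.0
```

```bash
python3 go.py 0.5253 0.295 0.0333 90; python3 near.py | tail -14
```

```text
15.05 at [0.5252 0.2952 0.0605] shift [-0.0002  0.0001  0.0272] turn [-0.0011  0.0004 -0.002 ] open 0.13612852812383697
0.038 889 x 0.49946301716525476 0.5507485616541777 z 0.08515063539890749
0.044 325 x 0.5207351248936368 0.5301586268358857 z 0.08557289027730816
0.05 310 x 0.5208619975954012 0.5305775348353873 z 0.08541187439592697
0.056 1444 x 0.4999652368937717 0.5506632560532898 z 0.09830706548972323
0.062 1958 x 0.5001309826614568 0.5507999619988175 z 0.09848549910096391
0.068 2013 x 0.4998433945551411 0.5506613167767311 z 0.09850994433671872
0.074 954 x 0.5003248223550396 0.5503298421777573 z 0.09806863850120941
0.08 2345 x 0.5004779854396252 0.5510442295931736 z 0.09824536440146504
0.086 2312 x 0.49989834162903646 0.5509295769893435 z 0.09838597153488217
0.092 2386 x 0.49995494517809885 0.5507483772213309 z 0.09841037456866734
0.098 777 x 0.5006979711586579 0.5503142065869318 z 0.09813440862699356
0.104 3750 x 0.5000038785557933 0.551044796175605 z 0.09752022390191568
0.11 185 x 0.500095156472053 0.5507484631561986 z 0.0908843147024023
near 1302 [0.4991 0.322  0.068 ] [0.5507 0.336  0.084 ]
```

send_rows([
  [[0, 0, 0.004], [0, 0, 0]],
  [[0, 0, 0.009], [0, 0, 0]],
  [[0, 0, 0.014], [0, 0, 0]],
  [[0, 0, 0.019], [0, 0, 0]],
  [[0, 0, 0.023], [0, 0, 0]],
  [[0, 0, 0.026], [0, 0, 0]],
  [[0, 0, 0.027], [0, 0, 0]],
  [[0, 0, 0.027], [0, 0, 0]],
])

```text
t: 15.9
position: [0.5255, 0.2953, 0.034]
tool_rot: [0.708, 0.706, -0.0, -0.0]
force: [-0.5, -0.0, -1.2]
opening: 0.133
finger_force: 60.0
```

```bash
python3 go.py 0.5253 0.295 0.0333 90; python3 - <<'E'
from fit import *
p,d=r.snapshot("scene");save("c8",cv2.resize(p[200:310,230:380],None,fx=5,fy=5,interpolation=cv2.INTER_CUBIC));print(r.get_obs()["force"])
E
```

```text
15.9 at [0.5255 0.2953 0.034 ] shift [-0.0004 -0.0002  0.0007] turn [-0.0003  0.     -0.002 ] open 0.13341679701980363
[ 0.8613  0.806  -0.7488]
```

View pics/c8.png

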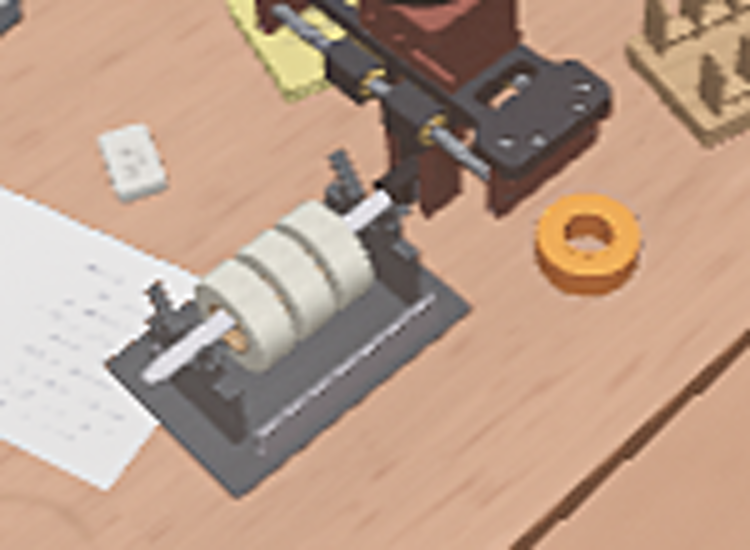

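The spindle lies in both notches, near (375,215) and far (185,345) in the crop, with all three rolls between the uprights. I'll lower the last 0.7 mm and open.

send_rows([
  [[0, 0, 0.0005], [0, 0, 0]],
  [[0, 0, 0.001], [0, 0, 0]],
  [[0, 0, 0.001], [0, 0, 0]],
], grip_force=20)

```text
t: 16.25
position: [0.5258, 0.2955, 0.0335]
tool_rot: [0.708, 0.706, 0.0, 0.0]
force: [-0.0, -0.4, 0.6]
opening: 0.136
finger_force: 20.0
```

send_rows([
  [[0, 0, 0], [0, 0, 0]],
  [[0, 0, 0], [0, 0, 0]],
  [[0, 0, 0], [0, 0, 0]],
  [[0, 0, 0], [0, 0, 0]],
  [[0, 0, 0], [0, 0, 0]],
], fingers=0.45)

```text
t: 16.75
position: [0.5255, 0.2954, 0.0332]
tool_rot: [0.708, 0.706, -0.0, -0.0]
force: [0.1, 0.8, -0.1]
opening: 0.447
finger_force: 0.0
```

send_rows([
  [[0, 0, -0.01], [0, 0, 0]],
  [[0, 0, -0.03], [0, 0, 0]],
  [[0, 0, -0.07], [0, 0, 0]],
  [[0, 0, -0.11], [0, 0, 0]],
  [[0, 0, -0.15], [0, 0, 0]],
  [[0, 0, -0.15], [0, 0, 0]],
  [[0, 0, -0.15], [0, 0, 0]],
])

```text
t: 17.45
position: [0.5263, 0.2957, 0.1849]
tool_rot: [0.708, 0.706, 0.001, 0.001]
force: [0.5, 0.2, -1.0]
opening: 0.447
finger_force: 0.0
```

```bash
python3 - <<'E'
from fit import *
o=r.get_obs();print(o["t"],o["position"],o["opening"])
p,d=r.snapshot("wrist");P=cloud("wrist",d);save("w9",p)
q=P[(abs(P[...,0]-.5245)<.035)&(P[...,1]>.26)&(P[...,1]<.48)&(P[...,2]>.04)&(P[...,2]<.09)]
for y in np.arange(.27,.48,.008):
    s=q[(q[:,1]>=y)&(q[:,1]<y+.008)]
    if len(s): print(round(y,3),len(s),s[:,0].min(),s[:,0].max(),np.median(s[:,2]),s[:,2].max())
E
```

```text
17.45 [0.5263 0.2957 0.1849] 0.44680642396644504
0.27 57 0.5185449166750012 0.5300622731048861 0.06075718753454912 0.06252961037651233
0.278 121 0.5185667250393201 0.5300529669803798 0.0608304839429446 0.06251965120070901
0.286 125 0.5186509049235303 0.5300337303401584 0.06070719693584248 0.062421392478407944
0.294 127 0.5186844199344807 0.5300067013653815 0.060764034207460516 0.062453502551073625
0.302 126 0.5187474342854976 0.5299945860277249 0.06065152631037776 0.06264798485632117
0.31 140 0.5152683212843167 0.533509739929679 0.06046628296204565 0.06274938209013614
0.318 174 0.5152637883717693 0.5335373090965618 0.05564317158629306 0.061966140699958094
0.326 647 0.49308871625120265 0.5531256817648472 0.06196684972672406 0.07702944064516615
0.334 273 0.494240764686082 0.5520175291968916 0.054717574202359065 0.07547741684213038
0.342 111 0.519743644016555 0.5291291097379853 0.05483980711808556 0.05679758934779694
0.35 484 0.4990494949703714 0.5495206702976202 0.0656802004999624 0.0708286837964619
0.358 625 0.4992227930278883 0.5493310833920912 0.0661811850593797 0.0711894472006398
0
[... 265 characters left out ...]
9 405 0.49913690495394286 0.5495243389432193 0.065881656628683 0.07060881031883409
0.398 711 0.49951115010625735 0.5497440785546973 0.0628930068396173 0.07159896070191424
0.406 709 0.49980767597987263 0.5506636868929605 0.06592122596192668 0.07100311988493901
0.414 441 0.49888168618894585 0.549859935010712 0.06547527988214691 0.07018967605958726
0.422 137 0.5203031888802372 0.5289447229997267 0.054791076192019283 0.0571707583152965
0.43 673 0.49383438922736017 0.5533909469570321 0.054509007090492334 0.07602957507186497
0.438 857 0.49396456620830737 0.5537664691398904 0.05916006699306925 0.07680037326045525
0.446 83 0.5204428218944901 0.5296931535165543 0.05438254107098217 0.05775510991301874
```

View pics/w9.png

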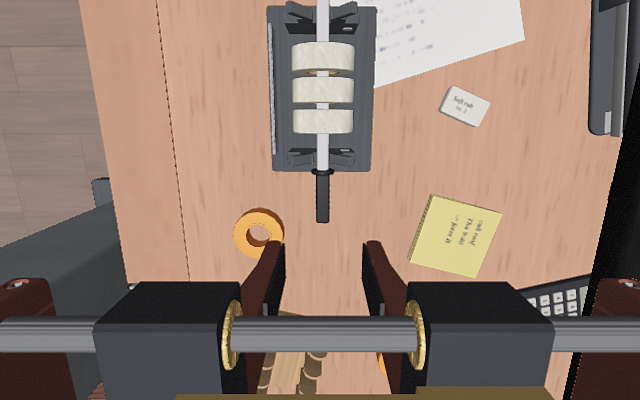

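The picture shows the bar level in both notches, with its top at about 0.0547 along its whole length. The three rolls hang at (323,55), (323,90) and (323,121), between the uprights, and the gripper is clear. The sticky notes and eraser are where they were. Handing in.

```bash
python3 -c "
from station import r
print(r.finish_job())"
```

```text
the job is handed in; nothing more can be done
None
```

The spindle is back level in both notches of the stand with all three off-white rolls hanging between the uprights, the gripper is clear, and the job was handed in at about 17.5 s.

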